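# Knock a bearing plug up out of its housing

### The job

Knock the brass bearing plug up out of the grey housing: set the housing over the upright post of the blue stand so that the post enters the access hole underneath, and press it down evenly and gently (never more than 35 N on the stand or its post) until it sits flat on the stand and the plug stands up out of its recess. Then pull the plug out and set it upright on the wooden packing block, leaving the housing seated on the stand and the loose bolt and nut undisturbed.

Things in the scene. Friction and masses are not known exactly. Their poses are not given: they have to be found in the camera images.
- housing: Loose grey bearing housing, about 0.45 kg. Foot 92 (its x) x 56 (y) x 12 mm, on it a body 62 x 56 x 32 mm; total height 44 mm. Origin: centre of the underside, z up. Grip it across its flat y sides (56 mm). It stands upright on the bench, left or right of the stand.
- access_hole (a point): Centre of the access hole's mouth in the housing's underside (at its origin). Hole 16.5 mm diameter, mouth chamfered 1 mm, goes up through the 12 mm foot into a recess 33.5 mm in diameter, 32 mm deep, open at the top. Sprung detents 7 mm above the recess floor clamp the plug: pushing it up takes about 10 to 22 N for the first 5 to 9 mm, then it is free.
- plug: Loose solid brass cylinder, 32 mm diameter, 30 mm tall, edges chamfered 1.5 mm, about 0.12 kg. Origin: centre of its underside, z up. At the start it stands on the recess floor (12 mm above the housing's origin), its top 2 mm below the housing's top, so it cannot be gripped. With the housing flat on the stand it stands about 17 mm out of it, loose.
- stand: Fixed blue knock-out stand: base plate 150 (its x) x 104 (y) x 12 mm, four bolt heads 4 mm high at its corners (64 mm in x, 41 mm in y from the centre). Origin: centre of the underside, z up. A dark slot runs along its x through the middle and carries the steel post.
- slot_middle (a point): Middle of the slot, on the plate's top. The steel post, 14 mm diameter, tip chamfered 1 mm, rises 31 mm above the plate. It is clamped in the slot at a place that differs each time, up to 18 mm either way from this point along the stand's x (y = 0). Its place is not reported: find it by feel or by eye. It does not give way.
- packing_block: Loose wooden packing block, 55 (its x) x 100 (its y) x 38 mm, lying flat on the bench on the other side of the stand from the housing. Origin: centre of the underside, z up; its top is 38 mm above it.
- bolt_1: Loose dark bolt standing on its head at the right, 30 x 34 x 93 mm tall; origin at the centre, underside. Not to be disturbed.
- nut_1: Loose dark nut at the right, 30 x 34 x 20 mm; origin at the centre, underside. Not to be disturbed.

How it is judged:
By the outcome, as a careful person would: the job done as asked, in the order asked, and still so for the second after the job is handed in, with the robot touching nothing.
It also fails if it takes over 72 s, if anything falls off the work surface, if the arm or the gripper's body presses on something with over 40 N, if the wrist force passes 120 N, or if a joint passes its speed limit or range.

### The arm

A 6-joint arm with a two-finger parallel gripper is mounted at the origin on a cart in front of the work surface, level with it; the furniture and walls round the work are solid. World frame = base frame: x ahead of the robot, y to its left, z up, the work surface at z = 0. Lengths are in mm, angles in rad, forces in N, time in s.
With the tool pointing down it reaches from about 300 to 775 mm from the base axis. Payload 14.6 kg.
Tool frame: the origin (TCP) lies midway between the tips of the shut fingers; the grasp point (between the pads) lies 19 mm behind it; z points along the fingers, y is the line along which they close (so a half turn about z gives the same grasp; the last joint's range is limited). The gripper opens to 94 mm and grips with 3 to 60 N. Pads are 16 mm wide; open, the fingers measure 119 mm over their backs; the gripper's body (75 mm by 177 mm) begins 78 mm behind the grasp point.
Start: joints at [-1.301, 0.3, 1.521, -0, 1.321, -0.067], TCP at [181.75, -519.092, 205.446] pointing down, gripper open.
Joint ranges: [-3.03, 3.03], [-0.79, 2.21], [0.23, 2.52], [-1.04, 4.18], [0, 3.07], [-2.55, 2.55]. Speed limits (rad/s): [2.22, 2.22, 2.57, 3.14, 3.14, 3.14].

### API

Orientations are given as [roll, pitch, yaw] about the fixed x, y, z axes, in that order (R = Rz(yaw) Ry(pitch) Rx(roll)).
In Python, from cell import manip gives the robot as it stands.
- The arm moves only by the shell command python3 -m creep 'ROWS' [OPENING] [FORCE]. ROWS is text: rows parted by semicolons, each of 6 numbers parted by spaces: the shift along the tool's x, y, z normalised to -1 to 1, where 1 is 4 cm, then the turn, a rotation vector about the tool's x, y, z normalised to -1 to 1, where 1 is pi rad. In form: dx dy dz ax ay az; .... A call has 1 to 20 rows; each row shifts and turns the commanded pose from where the row before left it, along the tool's axes as they then stand; what a row does not reach is not made up. A row lasts 1/8 s, in which the tool goes at most 62.5 mm and 10.7 degrees, less where a joint would pass 70% of its speed; a pose out of reach is approached as far as the arm can. A call with a number of a shift or a turn outside -1 to 1 is refused whole. A call with a gripper value outside its range is refused whole. OPENING is the closure, from 0 (fully open) to 1 (shut), set as the call begins (- or left out, the last holds). The fingers move at their own pace and stop on an object; FORCE is the grip in N (left out, the last holds). Time passes only in rows, so rows that do not move let the fingers close. It gives the time, the measured TCP pose, the force, the opening and the grip force at its end, in the units of the state.
- manip.read_state(): the state, without advancing time (a new reading comes with each control period).
- manip.camera(name): name is "scene" or "top"; returns a dict with "color" (384x512x3 uint8, red, green, blue), "range_z" (384x512 float32, mm along the optical axis (not along the pixel's ray), 0 where there is no reading), "camera_matrix" (3x3 intrinsics, pixels), "T" (4x4, takes a point from camera to world coordinates). Camera axes: x right, y down, z forward; pixel columns grow to the right and rows downward; lengths in mm; the calibration is good to about 2 mm. A picture is of the moment at which its call begins.
- manip.sign_off(): hands the job in; it is judged then, once.
The state is a dict: "clock": time; "joints": joint angles; "qd": joint speeds; "effort": joint torques, N m; "eef_pos": TCP position; "eef_rot": TCP orientation; "wrist_force": force on the tool from outside, world axes, zero at the start; "moment": the same for the moment, N m; "finger_gap": finger opening in mm; "finger_force": force on a finger pad.
Only numpy, scipy, OpenCV 4.12 (cv2) and the standard library are available. Lean on these libraries where they do the work, as an engineer would, in place of code of your own. Each camera call takes 0.05 s, during which the arm holds its last target. There are 200 camera calls.

## Working session

There is one attempt and no reset: what is moved stays moved. The work goes in short steps, Python scripts to look and compute and a shell command to move; the robot and the scene stay as the last step left them, time stands still between calls to the robot, and variables do not carry over. Pictures are saved under pics/ and viewed, at most 10 in all, crops included, and the job is handed in when it is done.

```bash
mkdir -p pics; cat > h.py <<'E'
import numpy as np, cv2
from cell import manip
def snap(n,fn,crop=None,s=1):
    c=manip.camera(n); np.savez('last_'+n+'.npz',**c)
    im=c['color'][:,:,::-1]
    if crop: x0,y0,x1,y1=crop; im=im[y0:y1,x0:x1]
    cv2.imwrite('pics/'+fn,cv2.resize(im,None,fx=s,fy=s,interpolation=cv2.INTER_CUBIC)); return c
def cloud(c):
    K=c['camera_matrix'];z=c['range_z'];v,u=np.indices(z.shape)
    p=np.stack([(u-K[0,2])/K[0,0]*z,(v-K[1,2])/K[1,1]*z,z],-1)
    return p@c['T'][:3,:3].T+c['T'][:3,3]
E
python3 - <<'E'
from h import *
print(manip.read_state())
for n in('scene','top'):
    c=snap(n,n+'1.png',s=1.5); print(c['camera_matrix'],c['T'])
E
```

```text
{'clock': 0.0, 'joints': array([-1.30061094e+00,  3.00508625e-01,  1.52155988e+00,  2.47441110e-05,
        1.32066060e+00, -6.65985713e-02]), 'qd': array([-1.29971863e-04,  1.27305782e-03, -2.23579085e-03,  8.27804911e-04,
        1.37300786e-05, -6.21201782e-04]), 'effort': array([-1.02736911e-03, -5.31805015e+01, -3.52732480e+01,  7.07761617e-02,
        2.43626320e-02, -1.29129930e-04]), 'eef_pos': array([ 181.68828083, -518.86534957,  204.87470236]), 'eef_rot': array([-3.14046031e+00, -9.95444333e-05,  3.36777760e-01]), 'wrist_force': array([ 0.40474971, -0.5732944 ,  0.42585858]), 'moment': array([ 0.00138425,  0.01615753, -0.010014  ]), 'finger_force': 0.0, 'finger_gap': 93.75347155038635}
[[460.91827212   0.         245.80926403]
 [  0.         460.91827212 194.05756799]
 [  0.           0.           1.        ]] [[ 5.69140112e-01 -3.23841660e-01  7.55781788e-01 -6.52067169e+02]
 [-8.22240003e-01 -2.23090302e-01  5.23595354e-01 -9.07229448e+02]
 [-9.54401137e-04 -9.19433138e-01 -3.93245207e-01  6.66249696e+02]
 [ 0.00000000e+00  0.00000000e+00  0.00000000e+00  1.00000000e+00]]
[[361.55839938   0.         255.12876375]
 [  0.         361.55839938 189.47900552]
 [  0.           0.           1.        ]] [[-1.88806439e-02 -9.81307794e-01  1.91516410e-01  3.81960755e+02]
 [-9.99807124e-01  1.95666665e-02  1.69134406e-03 -1.11009700e+02]
 [-5.40706683e-03 -1.91447537e-01 -9.81487954e-01  9.93571145e+02]
 [ 0.00000000e+00  0.00000000e+00  0.00000000e+00  1.00000000e+00]]
```

View pics/scene1.png

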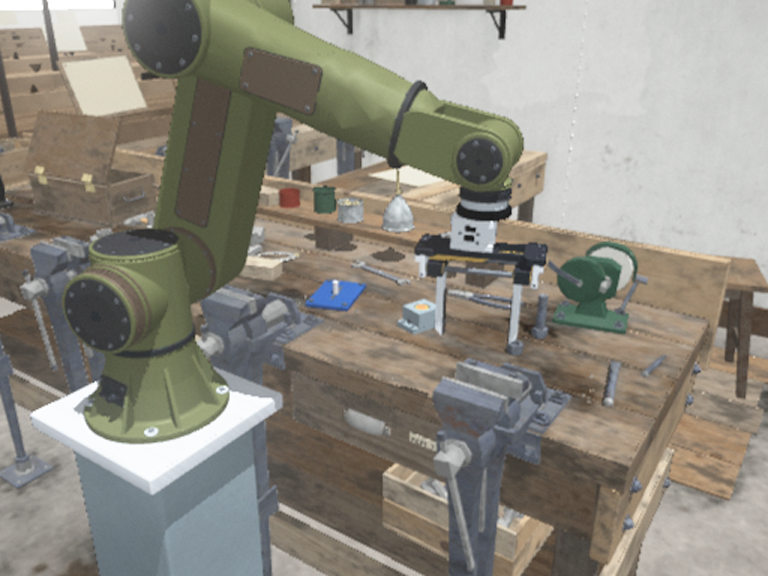

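View pics/top1.png

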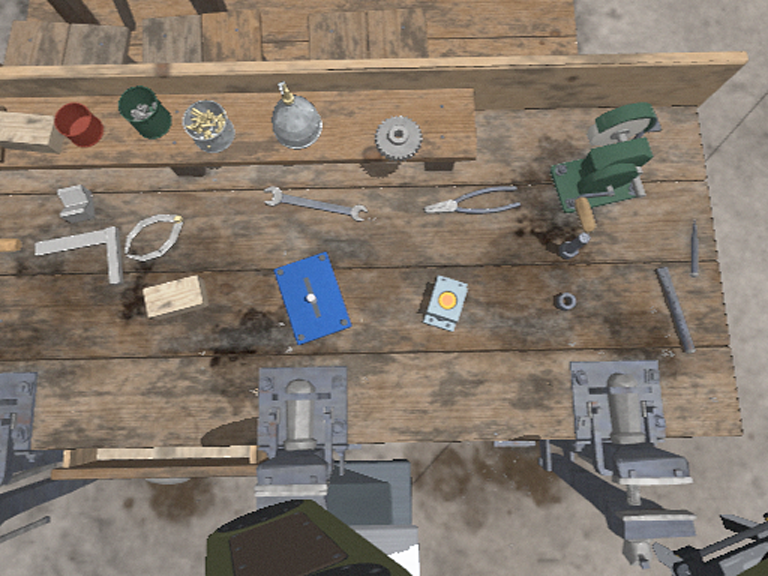

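The top view (×1.5) shows the housing at (447,303) with the orange plug, the blue stand at (312,298) with the white post tip at (311,298), the packing block at (174,297), the nut at (566,300) and the bolt at (573,245). The scene view confirms this.

```bash
python3 - <<'E'
from h import *
c=dict(np.load('last_top.npz'));P=cloud(c);im=c['color'].astype(int)
K=c['camera_matrix'];T=c['T']
def px(u,v,z): # pixel at world height z
    d=T[:3,:3]@np.array([(u-K[0,2])/K[0,0],(v-K[1,2])/K[1,1],1]);return T[:3,3]+d*(z-T[2,3])/d[2]
def rect(n,x0,y0,x1,y1,m):
    M=np.zeros(m.shape,bool);M[y0:y1,x0:x1]=1;M&=m
    p=P[M];r=cv2.minAreaRect(p[:,:2].astype(np.float32));print(n,M.sum(),r,'zmed',np.median(p[:,2]),'mean',p.mean(0));return M
Z=P[:,:,2]
rect('house all',270,170,325,235,Z>7)
rect('house body',270,170,325,235,Z>38)
R,G,B=im[:,:,0],im[:,:,1],im[:,:,2]
rect('plug',285,185,315,215,(R>200)&(B<140))
rect('stand',175,155,245,240,(Z>6)&(Z<20))
rect('standblue',175,155,245,240,(B>R+50))
rect('post',190,180,225,215,Z>30)
M=rect('postw',190,180,225,215,(R>150)&(G>150))
v,u=np.nonzero(M);print(u.min(),u.max(),v.min(),v.max(),px(u.mean(),v.mean(),43))
rect('block',85,175,145,220,Z>30)
print(np.round(Z[195:203,200:214]))
cv2.imwrite('pics/crop.png',cv2.resize(c['color'][155:240,175:325,::-1],None,fx=5,fy=5,interpolation=cv2.INTER_CUBIC))
E
```

```text
house all 715 ((474.14276123046875, -192.834228515625), (65.47833251953125, 237.6630859375), 63.809791564941406) zmed 42.104533728212346 mean [ 530.3501848  -219.94259801   51.80101509]
house body 498 ((467.9330749511719, -188.6680908203125), (61.3292236328125, 223.4434814453125), 63.256832122802734) zmed 43.221681398178134 mean [ 532.98610768 -220.6033806    67.97234904]
plug 100 ((470.1832580566406, -166.009033203125), (29.09023666381836, 205.87942504882812), 50.01742935180664) zmed 41.603825411798994 mean [ 535.72454068 -221.68170992   51.23480551]
stand 1995 ((559.9309692382812, 34.66932678222656), (181.3264617919922, 125.43905639648438), 17.928272247314453) zmed 11.70546412821784 mean [551.23223782  20.99702665  11.73063327]
standblue 1874 ((493.64276123046875, -2.0447311401367188), (290.2689208984375, 114.58149719238281), 22.753231048583984) zmed 11.67295959073465 mean [551.0127673   21.31044685  14.17851622]
post 30 ((468.8507995605469, -46.05412292480469), (216.64495849609375, 11.892173767089844), 39.92229080200195) zmed 42.336259028670156 mean [518.88220066  -2.618561   199.
[... 311 characters left out ...]
015625, 96.51944732666016), 71.99392700195312) zmed 37.58959480644705 mean [552.15593372 260.40301281  53.2959749 ]
[[ 13.  11.  11.  15.   6.  14.  14.  12.  12.   9.  11.  15.  12.  13.]
 [  7.  13.  12.  13.  13.   9.  41.  44.  41.   9.  12.  12.   8.  12.]
 [ 12.   9.  12.   9.  11.  47.  42.  44.  41.  43.  11.  11.  13.  10.]
 [ 12.  14.  10.  14.  11.  46.  42.  41.  42.  42.  35.  14.  11.  12.]
 [ 10.   9.   9.  10.  12.  40.  42.  40.  45.  43. 994.  12.  12.  12.]
 [ 10.   8.  12.   9.  15.  12.  42.  45.  43.  38.  26.  18.  12.  12.]
 [ 13.  13.  10.  10.  11.  12.  11.  31.  31.  26.  21.  12.  13.  13.]
 [ 10. 994. 994.  13.  12.  12.  15.   9.  16.  13.  11.  12.  11.  12.]]
```

View pics/crop.png

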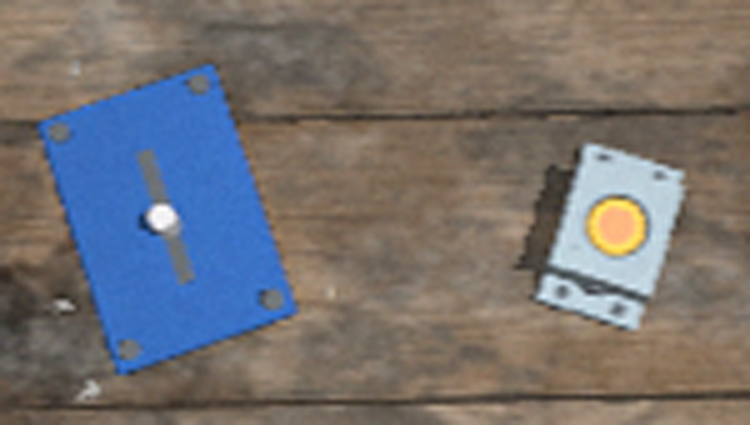

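The crop shows the stand's corners (40,122), (212,66), (298,312), (120,373) and the post tip at (161,215). The housing's plug is centred at (617,225). Missing depth readings corrupted the fits, so I'll refit with those excluded.

```bash
cat >> h.py <<'E'
def mk(c):
    P=cloud(c);P[c['range_z']==0]=np.nan;K=c['camera_matrix'];T=c['T']
    def px(uv,z):
        uv=np.atleast_2d(np.asarray(uv,float));d=np.c_[(uv-K[:2,2])/K[0,0],np.ones(len(uv))]@T[:3,:3].T
        return (T[:3,3]+d*((z-T[2,3])/d[:,2])[:,None])[:,:2]
    return P,px
def fit(n,P,px,box,lo,hi,z):
    x0,y0,x1,y1=box;M=np.zeros(P.shape[:2],bool);M[y0:y1,x0:x1]=1;Z=P[:,:,2]
    M&=(Z>lo)&(Z<hi);k,l,s,_=cv2.connectedComponentsWithStats(M.astype(np.uint8),connectivity=4)
    M=l==1+s[1:,4].argmax();v,u=np.nonzero(M);q=px(np.c_[u,v],z).astype(np.float32)
    r=cv2.minAreaRect(q);e,ev=np.linalg.eigh(np.cov(q.T))
    print(n,M.sum(),np.round(r[0],1),np.round(r[1],1),'ang %.1f'%r[2],'mean',q.mean(0).round(1),'maj ang %.1f'%np.degrees(np.arctan2(ev[1,1],ev[0,1])),'12var',np.sqrt(12*e).round(1),'z %.1f'%np.median(P[:,:,2][M]))
E
python3 - <<'E'
from h import *
c=dict(np.load('last_top.npz'));P,px=mk(c)
fit('body',P,px,(270,170,325,235),38,50,44)
fit('foot+',P,px,(270,170,325,235),7,50,30)
fit('stand',P,px,(175,155,245,240),5,60,12)
fit('post',P,px,(190,180,225,215),37,50,43)
fit('block',P,px,(85,175,145,220),30,50,38)
cr=lambda a:px(np.array(a)/5+[175-.4,155-.4],12)
s=cr([(40,122),(212,66),(298,312),(120,373)]);print('stand corners',s,s.mean(0))
print('stand bolts',px(np.array([(59,132),(199,84),(272,299),(129,349)])/5+[174.6,154.6],16))
print('slot ends',cr([(147,153),(185,282)]))
print('post',px(np.array([[161,215]])/5+[174.6,154.6],43))
print('plug/recess',px(np.array([[617,226]])/5+[174.6,154.6],43))
print('body corners',px(np.array([(586,144),(685,173),(647,299),(549,268)])/5+[174.6,154.6],44))
print('foot low corners',px(np.array([(637,330),(536,299)])/5+[174.6,154.6],12))
E
```

```text
body 485 [ 537.3 -223.5] [56.  63.3] ang 70.2 mean [ 536.9 -223.4] maj ang 162.4 12var [56.4 63.8] z 43.2
foot+ 702 [ 533.9 -222.7] [57.5 91.2] ang 70.7 mean [ 533.9 -222.5] maj ang 159.8 12var [57.  90.8] z 42.0
stand 2013 [551.2  20.3] [152.3 103.7] ang 18.4 mean [551.4  20.6] maj ang -161.8 12var [103.8 150.2] z 11.8
post 22 [546.8  19.5] [11.  10.7] ang 0.3 mean [546.6  19.2] maj ang -138.5 12var [11.7 13.3] z 42.2
block 774 [555.2 266.3] [ 56.2 101.8] ang 14.5 mean [554.9 266.4] maj ang 104.5 12var [ 56.  101.5] z 37.6
stand corners [[607.24731862  92.06584248]
 [637.46550459  -3.72916198]
 [498.19643712 -50.82449906]
 [466.88279767  45.93419478]] [552.4480145   20.86159405]
stand bolts [[600.43685269  80.59020296]
 [626.23793203   3.06041393]
 [505.09708069 -36.9828365 ]
 [479.40384333  40.56393388]]
slot ends [[588.41567398  32.28953646]
 [515.88536175  10.89112935]]
post [[547.93675089  20.00890173]]
plug/recess [[ 537.18062355 -222.95052727]]
body corners [[ 581.90311897 -208.06403123]
 [ 564.9989206  -260.36215224]
 [ 497.69924528 -237.02800061]
 [ 515.20678697 -185.9139845 ]]
foot low corners [[ 484.77312838 -235.08477451]
 [ 502.78302868 -180.76273675]]
```

```bash
python3 -m creep '0.5 -0.186 0 0 0 0;0.9 -0.336 0 0 0 0;0.9 -0.336 0 0 0 0;0.9 -0.336 0 0 0 0;0.9 -0.336 0 0 0 0;0.9 -0.336 0 0 0 0;0.9 -0.336 0 0 0 0;0.9 -0.336 0 0 0 0;0.9 -0.336 0 0 0 0;0.9 -0.336 0 0 0 0;0.9 -0.336 0 0 0 0;0.9 -0.336 0 0 0 0;0.43 -0.16 0 0 0 0;0 0 0.4 0 0 0.043;0 0 0.5 0 0 0.043;0 0 0.5 0 0 0.043;0 0 0.5 0 0 0.043;0 0 0.5 0 0 0.042;0 0 0 0 0 0' 0 45
```

```text
clock: 2.48
eef_pos: [536.3, -223.0, 108.3]
eef_rot: [-3.141, 0.003, -0.335]
wrist_force: [-0.2, 0.5, -0.1]
finger_gap: 94.0
finger_force: 0.0
```

```bash
python3 -m creep '0.022 0 0.4 0 0 0;0 0 0.6 0 0 0;0 0 0.6 0 0 0;0 0 0.5 0 0 0;0 0 0.3 0 0 0;0 0 0.12 0 0 0;0 0 0 0 0 0;0 0 0 0 0 0' && python3 -m creep '0 0 0 0 0 0;0 0 0 0 0 0;0 0 0 0 0 0;0 0 0 0 0 0;0 0 0 0 0 0;0 0 0 0 0 0;0 0 0 0 0 0;0 0 0 0 0 0;0 0 0 0 0 0;0 0 0 0 0 0' 1 45
```

```text
clock: 3.48
eef_pos: [538.4, -223.8, 9.4]
eef_rot: [3.141, -0.001, -0.335]
wrist_force: [0.2, 0.3, -0.2]
finger_gap: 93.7
finger_force: 0.0
clock: 4.72
eef_pos: [538.1, -223.5, 8.7]
eef_rot: [-3.141, -0.0, -0.336]
wrist_force: [1.7, 4.2, 0.7]
finger_gap: 55.6
finger_force: 45.0
```

```bash
python3 -m creep '0 0 -0.1 0 0 0;0 0 -0.3 0 0 0;0 0 -0.5 0 0 0;0 0 -0.6 0 0 0;0 0 -0.5 0 0 0;-0.11 -0.364 -0.3 0 0 0;-0.22 -0.728 0 0 0 0;-0.22 -0.728 0 0 0 0;-0.22 -0.728 0 0 0 0;-0.22 -0.728 0 0 0 0;-0.22 -0.728 0 0 0 0;-0.22 -0.728 0 0 0 0;-0.22 -0.728 0 0 0 -0.02;0 0 0 0 0 -0.042;0 0 0 0 0 -0.042;0 0 0 0 0 -0.042;0 0 0 0 0 -0.042;0 0 0 0 0 -0.0205;0 0 0 0 0 0' && python3 - <<'E'
from h import *
snap('scene','s2.png',(180,150,300,240),5);c=snap('top','t2.png',(150,130,270,250),5)
s=manip.read_state();print(s['eef_pos'],s['eef_rot'])
E
```

```text
clock: 7.1
eef_pos: [547.2, 4.9, 100.6]
eef_rot: [-3.141, 0.0, 0.319]
wrist_force: [-0.6, 0.3, -8.0]
finger_gap: 56.0
finger_force: 45.0
[547.32994365   4.71833436 100.6307008 ] [-3.14147571e+00  3.06463843e-04  3.18168027e-01]
```

View pics/s2.png

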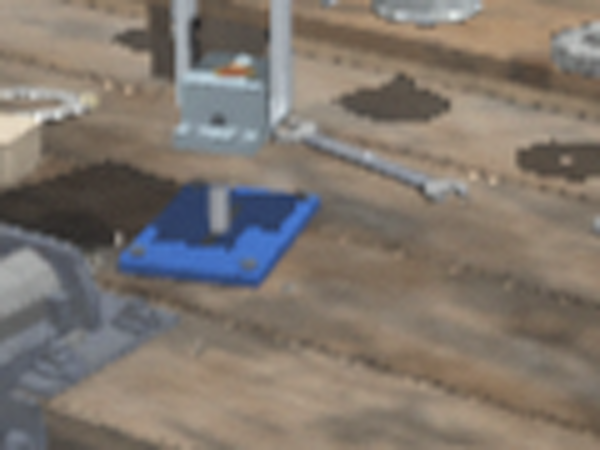

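View pics/t2.png

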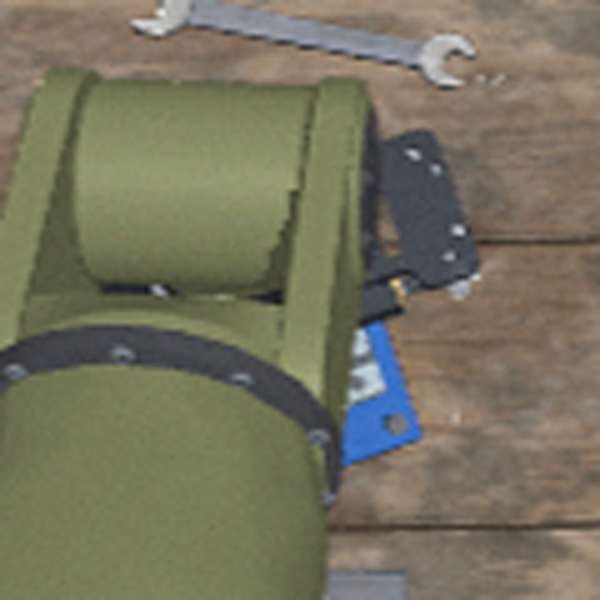

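The scene crop shows the housing held level: its lower near edge runs from (174,146) to (267,152), and the post tip is near (219,188) with the base at (217,234). The top view is blocked by the arm. I'll compare the housing and post within the scene camera.

```bash
python3 - <<'E'
from h import *
c=dict(np.load('last_scene.npz'));P,px=mk(c)
q=lambda a,z:px(np.array(a)/5+[179.6,149.6],z)
print('post tip',q([(219,187)],43),'stand corners',q([(118,268),(260,285),(320,195)],12))
e=q([(174,146),(267,152)],92);print('edge',e,e.mean(0),'origin',e.mean(0)+46*np.array([np.cos(.318),np.sin(.318)]))
Z=P[:,:,2]
b=(Z>95)&(Z<150)&(abs(P[:,:,0]-547)<80)&(abs(P[:,:,1]-5)<45)
# near face of body, in stand-aligned axes
ax=np.array([np.cos(.318),np.sin(.318)]);ay=np.array([-ax[1],ax[0]])
p=P[b];o=np.array([547.3,4.7]);x=(p[:,:2]-o)@ax;y=(p[:,:2]-o)@ay;z=p[:,2]
f=(z>106)&(z<130)&(x<-20)&(abs(y)<20);print('face x (expect -31)',np.median(x[f]),f.sum())
f=(z>95)&(z<101)&(x<-36)&(abs(y)<20);print('foot face (expect -46)',np.median(x[f]),f.sum())
t=(z>130)&(z<138)&(abs(y)<20);print('top z',np.median(z[t]))
P0=P[(Z>20)&(Z<40)&(abs(P[:,:,0]-547)<15)&(abs(P[:,:,1]-19.5)<15)];print('post side mean',P0.mean(0),len(P0))
E
```

```text
post tip [[553.05210609  24.86170104]] stand corners [[ 4.55981859e+02  3.93018170e+01]
 [ 4.88978161e+02 -5.80079370e+01]
 [ 6.43051995e+02 -3.64894881e-02]]
edge [[499.96016782  22.05059491]
 [527.07777956 -37.22993937]] [513.51897369  -7.58967223] origin [557.2126557    6.79303102]
face x (expect -31) -34.6309243545292 74
foot face (expect -46) -49.15894913009621 17
top z 135.67042593856365
post side mean [540.53435895  17.47793617  29.03868562] 16
```

```bash
python3 -m creep '0.073 -0.173 0.1 0 0 0;0.073 -0.174 0.2 0 0 0;0 0 0.3 0 0 0;0 0 0.3 0 0 0;0 0 0.15 0 0 0;0 0 0.05 0 0 0;0 0 0 0 0 0;0 0 0 0 0 0'; python3 -c "
from h import *
s=manip.read_state();print(s['eef_pos'],s['wrist_force'],s['moment'])"
```

```text
clock: 8.2
eef_pos: [549.0, 19.3, 57.0]
eef_rot: [3.141, -0.001, 0.319]
wrist_force: [-0.5, 0.0, -7.0]
finger_gap: 55.5
finger_force: 45.0
[549.01103196  19.27106267  57.02343139] [-0.50909822  0.01965344 -6.98721477] [ 0.00852655 -0.00350009 -0.02505496]
```

Descend 4 mm, expecting contact (or entry) around TCP z ≈ 52.

```bash
python3 -m creep '0 0 0.05 0 0 0;0 0 0.04 0 0 0;0 0 0.025 0 0 0;0 0 0 0 0 0'; python3 -m creep '0 0 0.02 0 0 0;0 0 0 0 0 0';python3 -m creep '0 0 0.02 0 0 0;0 0 0 0 0 0'; python3 -c "
from h import *
s=manip.read_state();print(s['eef_pos'],s['wrist_force'],s['moment'])"
```

```text
clock: 8.7
eef_pos: [548.7, 19.4, 52.0]
eef_rot: [-3.142, 0.0, 0.32]
wrist_force: [-0.4, -0.1, -6.7]
finger_gap: 55.5
finger_force: 45.0
clock: 8.95
eef_pos: [548.9, 19.3, 51.4]
eef_rot: [3.142, -0.0, 0.319]
wrist_force: [0.1, 0.5, -4.5]
finger_gap: 56.1
finger_force: 45.0
clock: 9.2
eef_pos: [548.8, 19.6, 50.3]
eef_rot: [-3.141, -0.0, 0.319]
wrist_force: [0.8, 2.9, -7.3]
finger_gap: 55.7
finger_force: 45.0
[548.77207562  19.64220046  50.28168587] [ 0.84459753  2.86284622 -7.27856685] [ 0.75446226 -0.20113239 -0.01148652]
```

```bash
python3 -m creep '0.01 -0.015 0 0 0 0;0 0 0 0 0 0'; python3 -m creep '0 0 0.02 0 0 0;0 0 0 0 0 0';python3 -m creep '0 0 0.02 0 0 0;0 0 0 0 0 0'
```

```text
clock: 9.45
eef_pos: [548.9, 20.0, 50.3]
eef_rot: [3.142, 0.0, 0.32]
wrist_force: [-0.2, 0.1, -6.1]
finger_gap: 55.9
finger_force: 45.0
clock: 9.7
eef_pos: [548.9, 20.0, 49.6]
eef_rot: [-3.142, 0.0, 0.319]
wrist_force: [-0.4, 0.1, -7.1]
finger_gap: 55.7
finger_force: 45.0
clock: 9.95
eef_pos: [548.9, 20.0, 48.8]
eef_rot: [-3.142, 0.0, 0.319]
wrist_force: [0.4, 1.6, -6.3]
finger_gap: 55.7
finger_force: 45.0
```

```bash
python3 -m creep '0.003 -0.012 0 0 0 0;0 0 0.03 0 0 0;0 0 0 0 0 0'; python3 -m creep '0 0 0.04 0 0 0;0 0 0.04 0 0 0;0 0 0 0 0 0';python3 -m creep '0 0 0.025 0 0 0;0 0 0.02 0 0 0;0 0 0 0 0 0'
```

```text
clock: 10.32
eef_pos: [548.9, 20.5, 47.5]
eef_rot: [-3.142, 0.0, 0.32]
wrist_force: [0.5, -0.5, -7.5]
finger_gap: 55.7
finger_force: 45.0
clock: 10.7
eef_pos: [548.9, 20.5, 44.3]
eef_rot: [-3.142, 0.0, 0.32]
wrist_force: [0.5, 0.6, -6.7]
finger_gap: 55.6
finger_force: 45.0
clock: 11.08
eef_pos: [548.9, 20.5, 42.6]
eef_rot: [-3.142, 0.0, 0.32]
wrist_force: [-0.5, -0.4, -7.1]
finger_gap: 55.7
finger_force: 45.0
```

```bash
for i in 1; do python3 -m creep '0 0 0.02 0 0 0;0 0 0.02 0 0 0;0 0 0 0 0 0'; python3 -m creep '0 0 0.015 0 0 0;0 0 0 0 0 0';python3 -m creep '0 0 0.015 0 0 0;0 0 0 0 0 0';python3 -m creep '0 0 0.015 0 0 0;0 0 0 0 0 0'; done | grep -E 'pos|wrist|gap'
```

```text
eef_pos: [548.9, 20.5, 41.0]
wrist_force: [0.7, -1.1, -6.4]
finger_gap: 55.7
eef_pos: [548.9, 20.6, 40.4]
wrist_force: [-0.2, -0.3, -7.0]
finger_gap: 55.9
eef_pos: [548.9, 20.5, 39.8]
wrist_force: [0.1, 1.3, -6.8]
finger_gap: 55.7
eef_pos: [549.0, 20.5, 39.5]
wrist_force: [-1.0, -1.1, -2.8]
finger_gap: 55.9
```

Contact with the plug at z ≈ 39.6; continuing.

```bash
(python3 -m creep '0 0 0.02 0 0 0;0 0 0 0 0 0';python3 -m creep '0 0 0.02 0 0 0;0 0 0 0 0 0';python3 -m creep '0 0 0.02 0 0 0;0 0 0 0 0 0';python3 -m creep '0 0 0.02 0 0 0;0 0 0 0 0 0') | grep -E 'pos|rot|wrist|gap'
```

```text
eef_pos: [549.2, 20.5, 38.8]
eef_rot: [3.141, -0.001, 0.319]
wrist_force: [-1.4, 0.1, 0.6]
finger_gap: 55.7
eef_pos: [549.2, 20.6, 37.9]
eef_rot: [3.141, -0.001, 0.32]
wrist_force: [-1.0, 0.7, 0.9]
finger_gap: 55.8
eef_pos: [549.1, 20.5, 36.9]
eef_rot: [3.141, -0.0, 0.32]
wrist_force: [-0.2, -0.0, 0.0]
finger_gap: 55.6
eef_pos: [548.9, 20.5, 35.9]
eef_rot: [-3.142, -0.0, 0.32]
wrist_force: [0.8, 0.3, -0.0]
finger_gap: 55.2
```

```bash
(python3 -m creep '0 0 0.025 0 0 0;0 0 0.025 0 0 0;0 0 0.025 0 0 0;0 0 0 0 0 0';python3 -m creep '0 0 0.025 0 0 0;0 0 0.025 0 0 0;0 0 0.025 0 0 0;0 0 0 0 0 0') | grep -E 'pos|rot|wrist|gap'
python3 - <<'E'
from h import *
snap('scene','s3.png',(180,150,300,240),5)
E
```

```text
eef_pos: [548.3, 20.5, 32.2]
eef_rot: [-3.141, 0.002, 0.32]
wrist_force: [-0.0, 0.5, -6.4]
finger_gap: 55.9
eef_pos: [548.9, 20.6, 30.0]
eef_rot: [-3.142, -0.0, 0.32]
wrist_force: [0.5, 0.7, -5.9]
finger_gap: 56.2
```

View pics/s3.png

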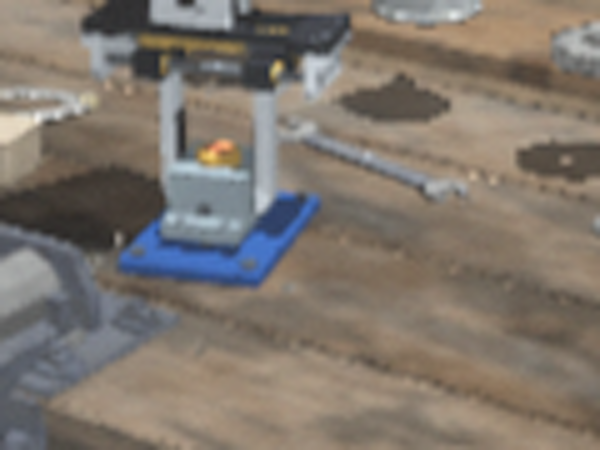

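The picture shows the plug (218,152) risen above the housing, which is level, with its near edge about 8 mm above the plate. Now seating.

```bash
(python3 -m creep '0 0 0.04 0 0 0;0 0 0.04 0 0 0;0 0 0.04 0 0 0;0 0 0.04 0 0 0;0 0 0.02 0 0 0;0 0 0 0 0 0';python3 -m creep '0 0 0.015 0 0 0;0 0 0 0 0 0';python3 -m creep '0 0 0.012 0 0 0;0 0 0 0 0 0';python3 -m creep '0 0 0.012 0 0 0;0 0 0 0 0 0') | grep -E 'pos|rot|wrist|gap'
```

```text
eef_pos: [548.9, 20.5, 22.8]
eef_rot: [-3.142, 0.0, 0.32]
wrist_force: [-0.1, -0.1, -5.8]
finger_gap: 55.5
eef_pos: [549.0, 20.5, 22.3]
eef_rot: [3.142, -0.0, 0.32]
wrist_force: [0.8, -0.2, -5.2]
finger_gap: 55.5
eef_pos: [548.9, 20.6, 21.7]
eef_rot: [-3.142, 0.0, 0.32]
wrist_force: [-0.3, 0.4, -5.8]
finger_gap: 55.7
eef_pos: [548.9, 20.5, 21.2]
eef_rot: [-3.142, 0.0, 0.32]
wrist_force: [0.6, -0.5, -5.5]
finger_gap: 55.3
```

```bash
(python3 -m creep '0 0 0.01 0 0 0;0 0 0 0 0 0';python3 -m creep '0 0 0.01 0 0 0;0 0 0 0 0 0';python3 -m creep '0 0 0.008 0 0 0;0 0 0 0 0 0') | grep -E 'pos|rot|wrist|gap'
```

```text
eef_pos: [548.9, 20.5, 20.8]
eef_rot: [-3.142, 0.0, 0.32]
wrist_force: [-0.3, 0.3, -5.3]
finger_gap: 56.1
eef_pos: [549.0, 20.5, 20.7]
eef_rot: [3.142, -0.0, 0.32]
wrist_force: [-1.1, 0.0, -1.3]
finger_gap: 56.2
eef_pos: [549.0, 20.5, 20.7]
eef_rot: [3.142, -0.0, 0.32]
wrist_force: [-4.1, 0.9, 5.9]
finger_gap: 56.2
```

Seated (z stops at 20.7, about 12 N). One more slight press, then release.

```bash
(python3 -m creep '0 0 0.006 0 0 0;0 0 0 0 0 0';python3 -m creep '0 0 -0.014 0 0 0;0 0 0 0 0 0' ; python3 -m creep '0 0 0 0 0 0;0 0 0 0 0 0;0 0 0 0 0 0;0 0 0 0 0 0;0 0 0 0 0 0;0 0 0 0 0 0' 0 ) | grep -E 'clock|pos|rot|wrist|gap'; python3 -m creep '0 0 -0.2 0 0 0;0 0 -0.5 0 0 0;0 0 -0.6 0 0 0;0 0 -0.6 0 0 0;0 0 -0.6 0 0 0;0 0 -0.4 0 0 0;0 0 0 0 0 0'; python3 - <<'E'
from h import *
snap('scene','s4.png',(180,150,300,240),5)
E
```

```text
clock: 16.75
eef_pos: [549.0, 20.5, 20.7]
eef_rot: [3.142, -0.0, 0.319]
wrist_force: [-6.6, -0.6, 8.6]
finger_gap: 55.8
clock: 17.0
eef_pos: [549.0, 20.5, 20.7]
eef_rot: [3.142, -0.0, 0.32]
wrist_force: [-4.1, 0.5, 3.4]
finger_gap: 55.9
clock: 17.75
eef_pos: [548.9, 20.5, 20.5]
eef_rot: [3.142, -0.0, 0.32]
wrist_force: [0.7, -0.2, 0.4]
finger_gap: 94.1
clock: 18.62
eef_pos: [549.4, 20.5, 137.5]
eef_rot: [3.141, -0.002, 0.32]
wrist_force: [0.5, 0.7, -0.2]
finger_gap: 94.2
finger_force: 0.0
```

View pics/s4.png

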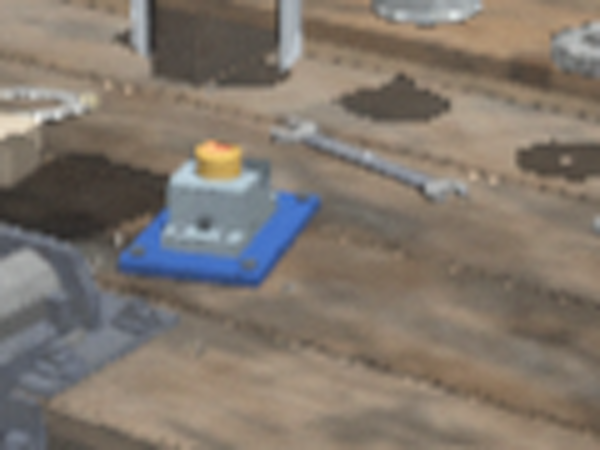

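The picture shows the housing flat on the stand between the bolt heads, with the plug standing up at (219,160). Now grip the plug.

```bash
python3 -m creep '-0.025 0 0.3 0 0 0;0 0 0.5 0 0 0;0 0 0.5 0 0 0;0 0 0.4 0 0 0;0 0 0.2 0 0 0;0 0 0.05 0 0 0;0 0 0 0 0 0;0 0 0 0 0 0' 0 25 && python3 -m creep '0 0 0 0 0 0;0 0 0 0 0 0;0 0 0 0 0 0;0 0 0 0 0 0;0 0 0 0 0 0;0 0 0 0 0 0;0 0 0 0 0 0;0 0 0 0 0 0;0 0 0 0 0 0;0 0 0 0 0 0;0 0 0 0 0 0;0 0 0 0 0 0' 1 25
```

```text
clock: 19.68
eef_pos: [548.3, 20.2, 59.0]
eef_rot: [3.141, -0.001, 0.32]
wrist_force: [-0.1, -0.4, -0.4]
finger_gap: 93.9
finger_force: 0.0
clock: 21.18
eef_pos: [548.0, 20.2, 58.5]
eef_rot: [3.142, -0.0, 0.32]
wrist_force: [-0.3, -0.8, -0.2]
finger_gap: 31.0
finger_force: 25.0
```

```bash
python3 -m creep '0 0 -0.05 0 0 0;0 0 -0.1 0 0 0;0 0 -0.15 0 0 0;0 0 -0.2 0 0 0;0 0 -0.3 0 0 0;0 0 -0.4 0 0 0;0 0 -0.3 0 0 0;0 0 0 0 0 0' && python3 -m creep '0.131 -0.362 0 0 0 0;0.263 -0.723 0 0 0 0;0.263 -0.723 0 0 0 0;0.263 -0.723 0 0 0 0;0.263 -0.723 0 0 0 0;0.263 -0.723 0 0 0 0;0.263 -0.723 0 0 0 0;0.263 -0.723 0 0 0 0;0.131 -0.362 0 0 0 0;0 0 0 0 0 0;0 0 0 0 0 0'; python3 - <<'E'
from h import *
snap('scene','s5.png',(130,120,290,240),5)
E
```

```text
clock: 22.18
eef_pos: [548.5, 20.2, 119.7]
eef_rot: [3.141, -0.002, 0.32]
wrist_force: [0.1, 0.8, -1.1]
finger_gap: 31.3
finger_force: 25.0
clock: 23.55
eef_pos: [555.1, 265.6, 118.3]
eef_rot: [3.141, 0.0, 0.319]
wrist_force: [-0.3, -0.7, -1.0]
finger_gap: 31.0
finger_force: 25.0
```

View pics/s5.png

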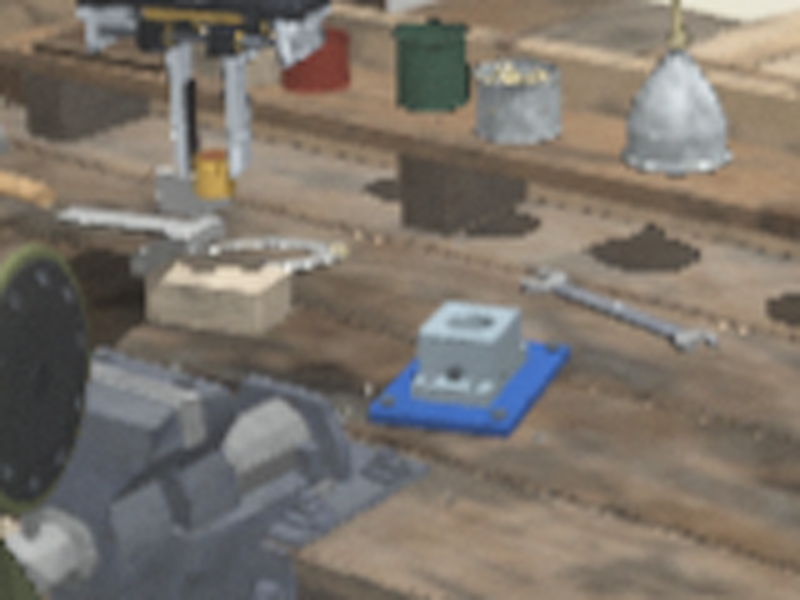

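The plug is held upright at (214,175) over the block. The housing remains seated with its recess empty (470,322). Lowering.

```bash
(python3 -m creep '0 0 0.2 0 0 0;0 0 0.4 0 0 0;0 0 0.45 0 0 0;0 0 0.3 0 0 0;0 0 0.12 0 0 0;0 0 0.06 0 0 0;0 0 0 0 0 0;0 0 0 0 0 0'; python3 -m creep '0 0 0.02 0 0 0;0 0 0 0 0 0'; python3 -m creep '0 0 0.02 0 0 0;0 0 0 0 0 0'; python3 -m creep '0 0 0.015 0 0 0;0 0 0 0 0 0') | grep -E 'pos|wrist|gap'
```

```text
eef_pos: [555.4, 266.4, 57.7]
wrist_force: [0.1, -0.1, -0.7]
finger_gap: 31.3
eef_pos: [555.2, 266.3, 56.6]
wrist_force: [-0.2, -0.4, -1.2]
finger_gap: 30.9
eef_pos: [555.1, 266.3, 55.6]
wrist_force: [0.1, 0.4, -1.0]
finger_gap: 31.0
eef_pos: [555.1, 266.3, 55.0]
wrist_force: [-0.1, -0.2, -1.4]
finger_gap: 31.2
```

```bash
(python3 -m creep '0 0 0.015 0 0 0;0 0 0 0 0 0'; python3 -m creep '0 0 0.012 0 0 0;0 0 0 0 0 0'; python3 -m creep '0 0 0.01 0 0 0;0 0 0 0 0 0') | grep -E 'pos|wrist|gap'
```

```text
eef_pos: [555.1, 266.3, 54.4]
wrist_force: [0.5, 0.5, -0.7]
finger_gap: 31.3
eef_pos: [555.1, 266.3, 53.9]
wrist_force: [-0.5, 0.3, -1.2]
finger_gap: 30.7
eef_pos: [555.2, 266.3, 53.7]
wrist_force: [-0.7, 0.2, -1.2]
finger_gap: 31.5
```

```bash
(python3 -m creep '0 0 0.008 0 0 0;0 0 0 0 0 0'; python3 -m creep '0 0 0.008 0 0 0;0 0 0 0 0 0') | grep -E 'pos|wrist|gap'
```

```text
eef_pos: [555.3, 266.4, 53.6]
wrist_force: [-1.6, -0.2, 3.0]
finger_gap: 31.2
eef_pos: [555.3, 266.4, 53.5]
wrist_force: [-2.0, 0.1, 6.4]
finger_gap: 31.1
```

Resting on the block. Release, rise, and check.

```bash
python3 -m creep '0 0 -0.006 0 0 0;0 0 0 0 0 0' >/dev/null; python3 -m creep '0 0 0 0 0 0;0 0 0 0 0 0;0 0 0 0 0 0;0 0 0 0 0 0;0 0 0 0 0 0;0 0 0 0 0 0' 0; python3 -m creep '0 0 -0.2 0 0 0;0 0 -0.5 0 0 0;0 0 -0.6 0 0 0;0 0 -0.6 0 0 0;0 0 -0.6 0 0 0;0 0 -0.3 0 0 0;0 0 0 0 0 0;0 0 0 0 0 0;0 0 0 0 0 0'; python3 - <<'E'
from h import *
snap('scene','s6.png',(130,120,290,240),5)
E
```

```text
clock: 27.6
eef_pos: [555.2, 266.3, 53.2]
eef_rot: [3.142, -0.0, 0.32]
wrist_force: [0.1, -0.8, -0.4]
finger_gap: 87.7
finger_force: 0.0
clock: 28.72
eef_pos: [554.9, 266.2, 164.3]
eef_rot: [3.141, 0.001, 0.32]
wrist_force: [0.2, -0.1, -0.4]
finger_gap: 94.2
finger_force: 0.0
```

View pics/s6.png

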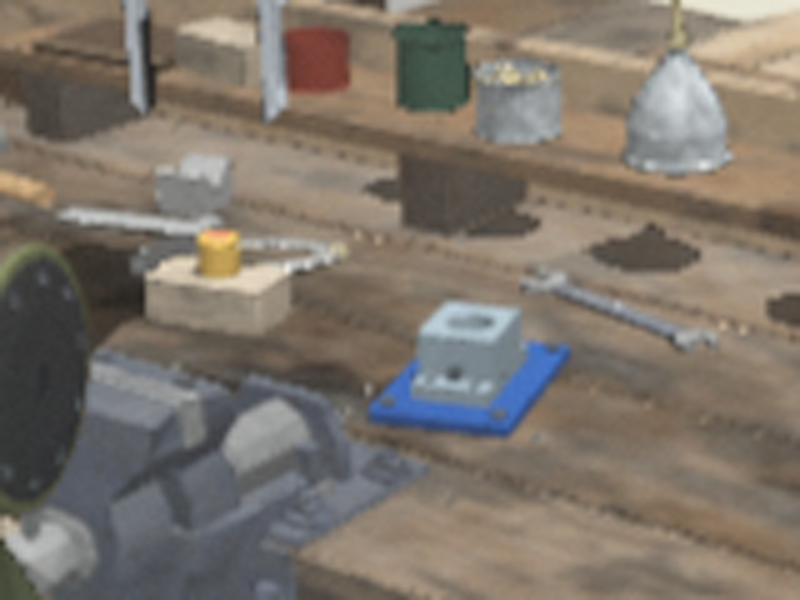

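The picture shows the plug upright on the block at (218,252), the housing seated on the stand at (470,350), and the gripper clear of both.

```bash
python3 -c "
from cell import manip
print(manip.sign_off())"
```

```text
the job is handed in; nothing more can be done
None
```

The job is handed in at about 29 s: the plug stands upright on the packing block and the housing sits flat on the stand; the press peaked at about 15 N by wrist readings between steps, and the arm went nowhere near the bolt and nut.

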